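# Open the spare-plug jar in its bench holder

### The job

Stand the square jar upright and fully home in the square pocket of the blue bench holder, so that it cannot turn, and only then unscrew its tight black cap counter-clockwise until the threads let go. Lift the cap straight off and finish still holding it in the gripper, level and centred about 15 mm above the jar's mouth, touching nothing of the jar, with the jar still fully home. Keep the jar upright throughout and leave the other things where they stand.

Things in the scene. Friction and masses are not known exactly. Their poses are not given: they have to be found in the camera images.
- jar: clear square plastic jar of red and black plugs, about 0.32 kg, loose. Origin: centre of its underside, z up. Body 60 x 60 mm along x and y (lowest 6 mm: 57 x 57), flat shoulder at z = 66, round neck 37 mm wide up to z = 90; red dots on the shoulder corners (+x,+y) and (-x,-y). Starts with the cap on tight; standing free it spins with the cap. Any quarter turn fits the holder
- cap: round black ribbed screw cap, 60 mm wide, 18 mm tall, 50 g, white stripe over its top at 45 degrees between its x and y. Origin: centre of its lower edge, z up. Shut: origin 78 mm above the jar's underside, yaw equal to the jar's within 0.17 rad (stripe towards the red dots). It takes about 0.4 to 0.6 N m to turn and stays where it is left between grasps
- holder: blue block 120 x 120 x 24 mm fixed to the bench. Origin: centre of its underside, z up. Pocket in its middle, 64 x 64 mm along its x and y, 18 mm deep with its mouth bevelled 4 mm, floor 6 mm above the bench. A jar fully home has its underside at 6 mm above the bench
- meter: bystander: black meter box 80 x 90 x 50 mm with a white dial and two terminals on top (62 mm high), origin centre of underside
- supply: bystander: dark blue power unit 80 x 100 x 55 mm with a knob on top (65 mm high), origin centre of underside
- weight: bystander: round brass weight 44 mm wide, 54 mm tall, origin centre of underside
- jar_mouth (a point): centre of the jar's mouth when open, on the jar's axis 96 mm above its underside. Here sits the top of a sprung black rubber sealing ring (34 mm wide), which the shut cap presses down by 5 mm and which pushes the cap up with about 20 N shut, 13 N open
- cap_top (a point): centre of the cap's top, 18 mm above its origin. Turned counter-clockwise from above the cap rises 2 mm per rad; the threads let go when its yaw is about 1.9 rad (110 deg) past the jar's: it pops up to 82 mm above the jar's underside and lifts straight off at 1.95 to 2.65 rad past (aim at 2.3, so two grasps); farther on it jams on the next thread
Not all that is in view belongs to the job. Of the things like the cap, leave any that is brown or green; of the rest the larger one is meant.

How it is judged:
On the way, in this order (a step that is already met when the one before it is completed fails the run):
1. the jar stands fully home in the holder's pocket (z of jar in the frame of holder below 0.0085 m and horizontal distance between jar and holder below 0.005 m and angle between jar's own z axis and vertical below 0.06 rad), for 0.3 s.
2. with the jar home, the cap is turned about a quarter turn (65 to 115 degrees) from the jar's red dots (angle between the x axis of cap and the x axis of jar, either way round above 1.13 rad and z of cap in the frame of jar below 0.09 m and z of jar in the frame of holder below 0.0085 m and horizontal distance between jar and holder below 0.005 m), for 0.1 s.
At the end, for the whole second after the job is handed in: Jar upright and fully home in the holder (2.5 mm height, 5 mm sideways); cap held still by the fingers, off the jar, lower edge 2 to 40 mm above the open mouth, centred within 15 mm, level within 0.2 rad; fingers off the jar; bystanders within 30 mm of their starts (all of step 1 and z of cap in the frame of jar between 0.098 and 0.136 m and horizontal distance between cap and jar below 0.015 m and angle between cap's own z axis and vertical below 0.2 rad and contact force between each of cap, the fingers and jar below 0.2 N and contact force between the fingers and cap above 2 N and linear speed of cap below 0.03 m/s and distance of each of meter, supply, weight from where it was at the start of the episode below 0.03 m); the arm keeps its last pose, push and grip.
It fails at once if the jar is tipped over (more than 35 degrees) (angle between jar's own z axis and vertical above 0.6 rad).
It fails at once if a bystander is shoved away (30 mm) (distance of any of meter, supply, weight from where it was at the start of the episode above 0.03 m).
It also fails if it takes over 64 s, if anything falls off the work surface, if the arm or the gripper's body presses on something with over 40 N, if the wrist force passes 120 N, or if a joint passes its speed limit or range.

### The arm

A 7-joint arm with a two-finger parallel gripper is mounted at the origin on the work surface. World frame = base frame: x ahead of the robot, y to its left, z up, the work surface at z = 0. Lengths are in m, angles in rad, forces in N, time in s.
With the tool pointing down it reaches from about 0.4 to 0.85 m from the base axis. Payload 4.5 kg.
Tool frame: the origin (TCP) lies midway between the tips of the shut fingers; the grasp point (between the pads) lies 19 mm behind it; z points along the fingers, y is the line along which they close (so a half turn about z gives the same grasp; the last joint's range is limited). The gripper opens to 88 mm and grips with 3 to 60 N. Pads are 18 mm wide; open, the fingers measure 123 mm over their backs; the gripper's body (75 mm by 187 mm) begins 45 mm behind the grasp point.
Start: joints at [-1.219, 0.689, -0.195, 1.565, 0.157, 0.902, -0.215], TCP at [0.195, 0.594, 0.239] pointing down, gripper open.
Joint ranges: [-3.01, 3.01], [-0.46, 2.08], [-1.47, 1.51], [0.13, 2.56], [-1, 4.14], [0.04, 2.09], [-2.66, 2.66]. Speed limits (rad/s): [2.57, 2.57, 3.14, 3.14, 3.14, 3.14, 3.14].

### API

Orientations are given as a 3x3 rotation matrix whose columns are the frame's x, y, z axes.
In Python, from bench import manip, eyes, job gives the robot as it stands.
- The arm moves only by the tool play_rows, never from a script. Its argument "targets" is a list of rows, each a list of 3 entries, a list of its own where there are three numbers: the shift along the world's x, y, z in cm, then the turn, a rotation vector about the world's x, y, z in rad, then the finger opening in cm, from 0 to 8.81. In form: [[[dx, dy, dz], [wx, wy, wz], jaw], ...]. A call has 1 to 10 rows; each row shifts and turns the commanded pose from where the row before left it; what a row does not reach is not made up. A row lasts 1/8 s, in which the tool goes at most 62.5 mm and 10.7 degrees, less where a joint would pass 70% of its speed; a pose out of reach is approached as far as the arm can. A call with a gripper value outside its range is refused whole. The fingers move at their own pace and stop on an object; "squeeze" is the grip in N (left out, the last holds). Time passes only in rows, so rows that do not move let the fingers close. It gives the time, the measured TCP pose, the force, the opening and the grip force at its end, in the units of the state.
- manip.sense(): the state, without advancing time (a new reading comes with each control period).
- eyes.capture(name): name is "scene" or "top"; returns (picture, depth): 384x512x3 uint8, red, green, blue; 384x512 float32, m along the optical axis (not along the pixel's ray), 0 where there is no reading.
- eyes.camera_info(name): a dict with "fx", "fy", "cx", "cy" (pixels), "rvec" (rotation vector, rad) and "tvec" (3), from world to camera coordinates, as OpenCV has them. Camera axes: x right, y down, z forward; pixel columns grow to the right and rows downward; lengths in m; the calibration is good to about 2 mm. A picture is of the moment at which its call begins. camera_info takes no time and is no camera call.
- job.finish_job(): hands the job in; it is judged then, once.
The state is a dict: "time_s": time; "joint_pos": joint angles; "dq": joint speeds; "tau": joint torques, N m; "ee_pos": TCP position; "orientation": TCP orientation; "ft_force": force on the tool from outside, world axes, zero at the start; "ft_torque": the same for the moment, N m; "opening": finger opening in m; "grip_force": force on a finger pad.
Only numpy, scipy, OpenCV 4.12 (cv2) and the standard library are available. Lean on these libraries where they do the work, as an engineer would, in place of code of your own. Each camera call takes 0.05 s, during which the arm holds its last target. There are 200 camera calls.

## Working session

There is one attempt and no reset: what is moved stays moved. The work goes in short steps, Python scripts to look and compute and a tool call to move; the robot and the scene stay as the last step left them, time stands still between calls to the robot, and variables do not carry over. Pictures are saved under pics/ and viewed, at most 10 in all, crops included, and the job is handed in when it is done.

Besides the shell and the picture viewer there is one more tool, called after "Call:" as name(argument=value, ...) on one line, values as JSON. play_rows: Moves the arm, as the interface text tells. Its arguments: {"type":"object","properties":{"targets":{"type":"array","items":{"type":"array"}},"squeeze":{"type":"number"}},"required":["targets"]}

```bash
mkdir -p pics
cat > h.py <<'E'
import numpy as np, cv2
from bench import manip, eyes, job
def cap(name,fn=None):
    im,d=eyes.capture(name)
    if fn: cv2.imwrite('pics/'+fn,im[:,:,::-1])
    return im,d
def cam(name):
    c=eyes.camera_info(name); R=cv2.Rodrigues(np.array(c['rvec'],float))[0]; return c,R,np.array(c['tvec'],float).ravel()
def ray(name,u,v,z):
    c,R,t=cam(name); o=-R.T@t; d=R.T@np.array([(u-c['cx'])/c['fx'],(v-c['cy'])/c['fy'],1]); return o+d*(z-o[2])/d[2]
def cloud(name,d):
    c,R,t=cam(name); v,u=np.mgrid[:d.shape[0],:d.shape[1]]
    P=np.stack([(u-c['cx'])/c['fx']*d,(v-c['cy'])/c['fy']*d,d],-1); return (P-t)@R
E
python3 - <<'E'
from h import *
im1,d1=cap('scene','s0.png'); im2,d2=cap('top','t0.png')
np.savez('d0.npz',s=im1,sd=d1,t=im2,td=d2)
cv2.imwrite('pics/both.png',cv2.resize(np.vstack([im1,im2])[:,:,::-1],None,fx=.78,fy=.78))
for n in('scene','top'):
    c,R,t=cam(n); print(n,-R.T@t,R[2],c['fx'],c['cx'],c['cy'])
s=manip.sense(); print(s['ee_pos'],np.round(s['orientation'],3),s['opening'])
E
```

```text
scene [1.44948955 0.15787227 0.73352146] [-0.76389528 -0.16926213 -0.62274741] 411.1949815478806 257.48572681832167 189.9247735441617
top [ 0.4701456  -0.0215674   0.98422822] [ 0.15229277 -0.00522776 -0.9883216 ] 393.37737203244444 267.7539739083837 192.3720038812892
[0.19516288 0.5931652  0.23801446] [[-0.95   0.312 -0.   ]
 [ 0.312  0.95  -0.002]
 [-0.    -0.002 -1.   ]] 0.08834494152701715
```

View pics/s0.png

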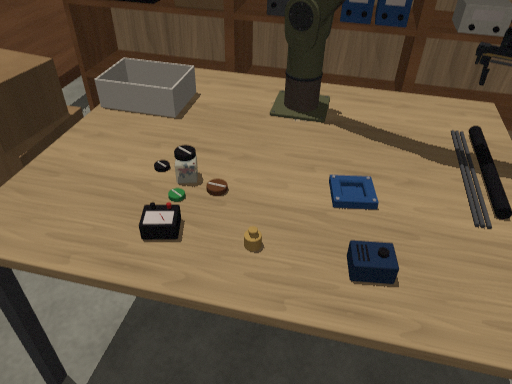

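View pics/t0.png

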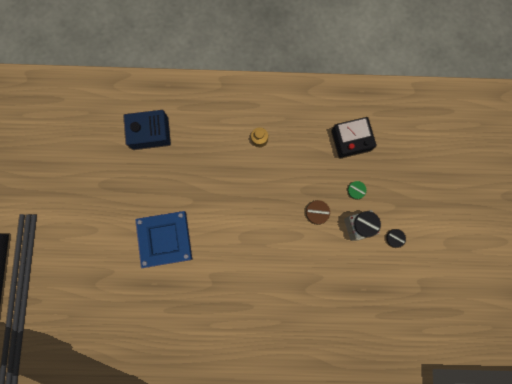

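The scene view shows the jar with its capped top at about (186,152), the small black cap beside it at (162,166), and the holder at (354,192). In the top view the cap is at (367,224) and the holder at (164,239). Next I'll measure the jar and the holder.

Run:
```python
from h import *
D=np.load('d0.npz')
t=D['t'].astype(int); g=t.max(2)
# cap
m=np.zeros(g.shape,np.uint8); roi=(slice(205,245),slice(345,384)); 
dark=((g<60)*255).astype(np.uint8); m[roi]=dark[roi]
c=max(cv2.findContours(m,0,2)[0],key=cv2.contourArea); (u,v),r=cv2.minEnclosingCircle(cv2.convexHull(c)); e=cv2.fitEllipse(cv2.convexHull(c))
print('cap px',u,v,r,e); p=ray('top',*e[0],.096);print('cap',p, 'edge',np.linalg.norm(ray('top',e[0][0]+e[1][0]/2,e[0][1],.096)-p))
# stripe
s=np.zeros_like(m); s[213:235,357:380]=((g>110)*255).astype(np.uint8)[213:235,357:380]
vs,us=np.nonzero(s); P=np.array([ray('top',a,b,.096)[:2] for a,b in zip(us,vs)]); q=P-P.mean(0); w=np.linalg.svd(q)[2][0]; print('stripe n',len(P),P.mean(0),np.degrees(np.arctan2(w[1],w[0])))
# holder
hsv=cv2.cvtColor(D['t'],cv2.COLOR_RGB2HSV); b=cv2.inRange(hsv,(100,120,50),(125,255,255)); b[:195]=0
c=max(cv2.findContours(b,0,2)[0],key=cv2.contourArea)
C=cv2.approxPolyDP(cv2.convexHull(c),8,True)[:,0].astype(float); print(C.tolist())
for z in(.024,):
    W=np.array([ray('top',*x,z)[:2] for x in C]); print(W.round(4).tolist(), W.mean(0),[np.linalg.norm(W[i]-W[i-1]).round(4) for i in range(len(W))])
    R=cv2.minAreaRect(np.array([ray('top',*x,z)[:2] for x in cv2.convexHull(c)[:,0]],np.float32)); print(R)
# jar side points
for n in('scene','top'):
    X=cloud(n,D[n[0]+'d']); k=(np.hypot(X[...,0]-p[0],X[...,1]-p[1])<.055)&(X[...,2]>.012)&(X[...,2]<.066)&(D[n[0]+'d']>0)
    Q=X[k]; print(n,len(Q),Q.min(0) if len(Q) else '',Q.max(0) if len(Q) else ''); np.save(n+'_side.npy',Q)
    if len(Q)>10: print(cv2.minAreaRect(Q[:,:2].astype(np.float32)))
    H=X[(np.hypot(X[...,0]-W.mean(0)[0],X[...,1]-W.mean(0)[1])<.09)&(X[...,2]>.019)&(X[...,2]<.035)&(D[n[0]+'d']>0)]
    print('holder depth',len(H),H.mean(0),cv2.minAreaRect(H[:,:2].astype(np.float32)))
    K=X[(np.hypot(X[...,0]-p[0],X[...,1]-p[1])<.05)&(X[...,2]>.088)&(X[...,2]<.11)]; print('captop',len(K),K.mean(0),np.median(K[:,2]))
a=cv2.resize(D['s'][130:210,140:240],None,fx=6,fy=6,interpolation=cv2.INTER_CUBIC); bb=cv2.resize(D['t'][200:250,335:385],(480,480),interpolation=cv2.INTER_CUBIC)
cv2.imwrite('pics/crop.png',cv2.resize(np.hstack([a,bb])[:,:,::-1],(800,356)))
```

```text
cap px 366.3409118652344 223.50283813476562 13.134881019592285 ((366.38848876953125, 223.6149139404297), (25.331148147583008, 25.946922302246094), 93.94120025634766)
cap [ 0.54206965 -0.25133144  0.096     ] edge 0.028734825819226907
stripe n 78 [ 0.54361582 -0.26092328] 66.55478128527108
[[184.0, 212.0], [190.0, 258.0], [141.0, 261.0], [140.0, 219.0]]
[[0.5635, 0.1768], [0.4531, 0.1557], [0.4428, 0.2726], [0.5434, 0.2827]] [0.50068657 0.22194165] [np.float64(0.1078), np.float64(0.1124), np.float64(0.1173), np.float64(0.1011)]
((0.4975198805332184, 0.22296977043151855), (0.11598516255617142, 0.11896534264087677), 10.984981536865234)
scene 386 [ 0.51464484 -0.28485036  0.01207209] [ 0.58287983 -0.22060213  0.0659216 ]
((0.5498904585838318, -0.25499746203422546), (0.05553264915943146, 0.059900395572185516), 17.262439727783203)
holder depth 895 [0.50388793 0.22246434 0.02401683] ((0.4993094205856323, 0.22174575924873352), (0.12739767134189606, 0.12097562104463577), 10.823070526123047)
captop 237 [ 0.54974151 -0.25452209  0.09560861] 0.09623005039443396
top 201 [ 0.50608495 -0.28906487  0.01251508] [ 0.5775416  -0.21705476  0.06596359]
((0.5418399572372437, -0.25288695096969604), (0.05970123037695885, 0.0595320463180542), 17.396114349365234)
holder depth 1803 [0.49619535 0.22515267 0.02457032] ((0.49683645367622375, 0.22510209679603577), (0.1201954036951065, 0.12104020267724991), 11.315093994140625)
captop 546 [ 0.54190262 -0.25288701  0.09576392] 0.0958576784384313
```

View pics/crop.png

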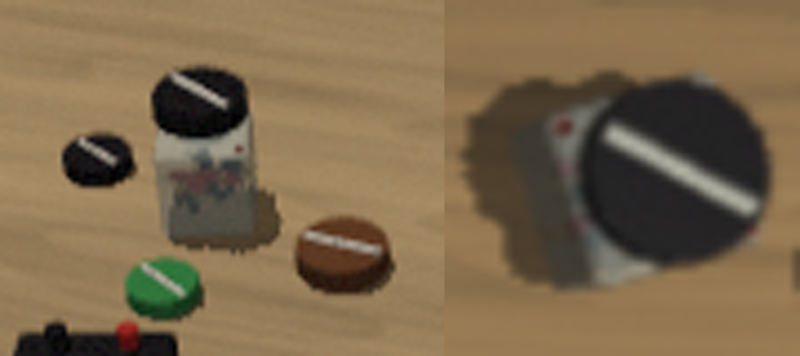

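The clear jar stands at about (0.542, -0.253) with its faces at 17.3° to the world axes. In the crop its red dots sit at about (565,127) and (755,232), at 17°+45°, which agrees with the depth rectangle of 60 x 60 mm. The holder is at about (0.497, 0.224) at 11.1°, and its size checks too. Moving now.

Call:
play_rows(targets=[[[3,-3.4,0],[0,0,0.062],8.8],[[3,-3.4,0],[0,0,0.062],8.8],[[3,-3.4,0],[0,0,0.062],8.8],[[3,-3.4,0],[0,0,0.062],8.8],[[3,-3.4,0],[0,0,0.062],8.8],[[3,-3.4,0],[0,0,0.062],8.8],[[3,-3.4,0],[0,0,0.062],8.8],[[3,-3.4,0],[0,0,0.062],8.8],[[3,-3.4,0],[0,0,0.062],8.8],[[3,-3.4,0],[0,0,0.062],8.8]], squeeze=30)

```text
time_s: 1.35
ee_pos: [0.496, 0.2523, 0.2385]
orientation: [[-0.954, -0.3, -0.001], [-0.3, 0.954, -0.0], [0.001, -0.0, -1.0]]
ft_force: [-0.0, 0.3, -0.4]
opening: 0.0878
grip_force: 0.0
```

Call:
play_rows(targets=[[[0.5,-5,0],[0,0,0],8.8],[[0.5,-5,0],[0,0,0],8.8],[[0.5,-5,0],[0,0,0],8.8],[[0.5,-5,0],[0,0,0],8.8],[[0.5,-5,0],[0,0,0],8.8],[[0.5,-5,0],[0,0,0],8.8],[[0.5,-5,0],[0,0,0],8.8],[[0.5,-5,0],[0,0,0],8.8],[[0.5,-5,0],[0,0,0],8.8],[[0,-4,0],[0,0,0],8.8]])

```text
time_s: 2.6
ee_pos: [0.5399, -0.2388, 0.2382]
orientation: [[-0.955, -0.296, -0.001], [-0.296, 0.955, -0.0], [0.001, 0.0, -1.0]]
ft_force: [-0.5, 0.1, 1.2]
opening: 0.088
grip_force: 0.0
```

Run:
```python
from h import *
s=manip.sense(); o=np.array(s['orientation']); print(s['time_s'],s['ee_pos'],np.degrees(np.arctan2(o[1,1],o[0,1])),o[:,2],s['ft_force'],s['joint_pos'])
# scene cap top by ray (two-view check)
im,_=cap('scene'); D=np.load('d0.npz'); im=D['s']
g=im.max(2); m=np.zeros(g.shape,np.uint8); m[140:166,172:200]=((g[140:166,172:200]<60)*255)
c=cv2.convexHull(max(cv2.findContours(m,0,2)[0],key=cv2.contourArea)); print(cv2.boundingRect(c))
for (u,v) in [cv2.fitEllipse(c)[0]]: print(u,v,ray('scene',u,v,.092))
b=cv2.inRange(cv2.cvtColor(im,cv2.COLOR_RGB2HSV),(100,120,50),(125,255,255)); b[215:]=0;b[:165]=0;b[:,:300]=0
c=cv2.convexHull(max(cv2.findContours(b,0,2)[0],key=cv2.contourArea)); print(cv2.minAreaRect(np.array([ray('scene',*x,.024)[:2] for x in c[:,0].astype(float)],np.float32)))
```

```text
2.6 [ 0.5398988  -0.23879134  0.2382324 ] 107.21386873701475 [-6.71869354e-04 -1.70046583e-04 -9.99999760e-01] [-0.51651926  0.06863658  1.24490399] [ 0.61050158  0.67272672 -0.47513786  1.66507512  0.37411932  0.89599853
  1.85848234]
(174, 146, 22, 15)
184.4130096435547 152.87484741210938 [ 0.55350083 -0.25349091  0.092     ]
((0.5148826241493225, 0.2214132696390152), (0.14236633479595184, 0.12326527386903763), 11.252348899841309)
```

Call:
play_rows(targets=[[[0.3,-1.3,-2],[0,0,0],8.8],[[0,0,-4],[0,0,0],8.8],[[0,0,-3],[0,0,0],8.8],[[0,0,-2],[0,0,0],8.8],[[0,0,0],[0,0,0],8.8]])

```text
time_s: 3.28
ee_pos: [0.5418, -0.2475, 0.1262]
orientation: [[-0.954, -0.3, -0.005], [-0.3, 0.954, 0.003], [0.004, 0.004, -1.0]]
ft_force: [0.0, 0.4, 1.4]
opening: 0.0879
grip_force: 0.0
```

Run:
```python
from h import *
s=manip.sense(); o=np.array(s['orientation']); print(s['time_s'],s['ee_pos'],np.degrees(np.arctan2(o[1,1],o[0,1])),o[:,2],s['ft_force'])
a,_=cap('scene');b,_=cap('top')
cv2.imwrite('pics/c1.png',np.hstack([cv2.resize(a[100:210,130:240],(400,400)),cv2.resize(b[180:260,320:400],(400,400))])[:,:,::-1])
```

```text
3.275 [ 0.54184648 -0.24745006  0.12622219] 107.44497840600367 [-0.00471847  0.00256597 -0.99998558] [0.01689086 0.35462156 1.36431188]
```

View pics/c1.png

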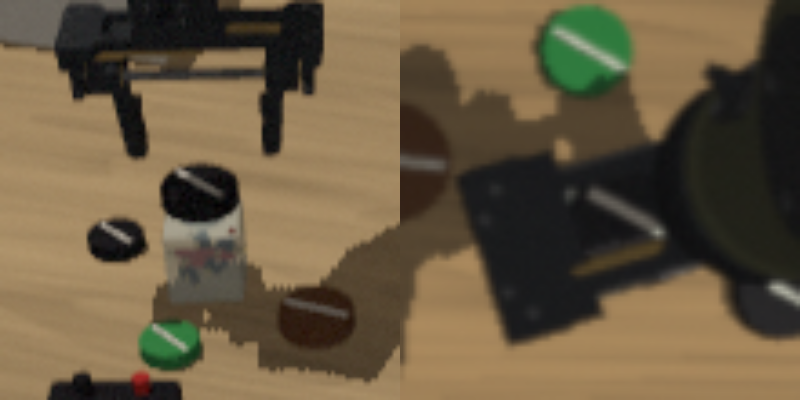

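The fingers in the left crop, at about (135,150) and (270,150), straddle the cap at (200,195), so they are centred. Going down to grip the body.

Call:
play_rows(targets=[[[0.1,-0.4,-2],[0,0,0],8.8],[[0,0,-3],[0,0,0],8.8],[[0,0,-2],[0,0,0],8.8],[[0,0,-1.4],[0,0,0],8.8],[[0,0,0],[0,0,0],8.8],[[0,0,0],[0,0,0.008],8.8]])

```text
time_s: 4.12
ee_pos: [0.5448, -0.2534, 0.0453]
orientation: [[-0.952, -0.306, 0.001], [-0.306, 0.952, -0.0], [-0.001, -0.001, -1.0]]
ft_force: [-0.7, -0.7, -1.2]
opening: 0.088
grip_force: 0.0
```

Call:
play_rows(targets=[[[0,0,0],[0,0,0],5],[[0,0,0],[0,0,0],5],[[0,0,0],[0,0,0],5],[[0,0,0],[0,0,0],5],[[0,0,0],[0,0,0],5],[[0,0,0],[0,0,0],5]], squeeze=30)

```text
time_s: 4.88
ee_pos: [0.5448, -0.254, 0.0452]
orientation: [[-0.952, -0.305, 0.001], [-0.305, 0.952, -0.001], [-0.001, -0.001, -1.0]]
ft_force: [0.7, -3.8, 5.5]
opening: 0.0597
grip_force: 30.0
```

Call:
play_rows(targets=[[[0,0,1],[0,0,0],5],[[0,0,2.5],[0,0,0],5],[[0,0,2.5],[0,0,0],5],[[-0.4,4,0],[0,0,0],5],[[-0.4,5,0],[0,0,0],5],[[-0.4,5,0],[0,0,0],5],[[-0.4,5,0],[0,0,0],5],[[-0.4,5,0],[0,0,0],5],[[-0.4,5,0],[0,0,0],5],[[-0.4,5,0],[0,0,0],5]])

```text
time_s: 6.12
ee_pos: [0.5148, 0.0887, 0.1044]
orientation: [[-0.952, -0.306, -0.002], [-0.306, 0.952, 0.0], [0.002, 0.001, -1.0]]
ft_force: [1.1, -0.4, -3.3]
opening: 0.0596
grip_force: 30.0
```

Call:
play_rows(targets=[[[-0.4,4,0],[0,0,-0.03],5],[[-0.4,4,0],[0,0,-0.04],5],[[-0.4,3,0],[0,0,-0.04],5],[[-0.4,2,0],[0,0,0],5],[[0,0,0],[0,0,0],5],[[0,0,0],[0,0,0],5]])

```text
time_s: 6.88
ee_pos: [0.4998, 0.215, 0.1044]
orientation: [[-0.98, -0.198, -0.002], [-0.198, 0.98, -0.002], [0.002, -0.001, -1.0]]
ft_force: [0.3, -0.4, -4.9]
opening: 0.0597
grip_force: 30.0
```

Run:
```python
from h import *
s=manip.sense(); o=np.array(s['orientation']); print(s['time_s'],s['ee_pos'],np.degrees(np.arctan2(o[1,1],o[0,1])),s['joint_pos'],s['ft_force'],s['opening'])
a,ad=cap('scene');b,bd=cap('top'); np.savez('d1.npz',s=a,sd=ad,t=b,td=bd)
cv2.imwrite('pics/c2.png',np.hstack([cv2.resize(a[130:230,300:400],(400,400)),cv2.resize(b[180:280,110:210],(400,400))])[:,:,::-1])
X=cloud('scene',ad); k=(abs(X[...,2]-.085)<.035)&(np.hypot(X[...,0]-.5,X[...,1]-.22)<.06)&(X[...,2]<.115)&(X[...,2]>.06)
print(k.sum(),cv2.minAreaRect(X[k][:,:2].astype(np.float32)))
```

```text
6.875 [0.49980918 0.21503175 0.10444738] 101.41557054071517 [-0.36898253  0.79178412 -0.20540238  1.91815076  0.33056711  0.46650485
  0.9579819 ] [ 0.33757238 -0.42714325 -4.87198796] 0.05969753891391602
425 ((0.5144451260566711, 0.2122204303741455), (0.08274208754301071, 0.05115628242492676), 76.15699005126953)
```

View pics/c2.png

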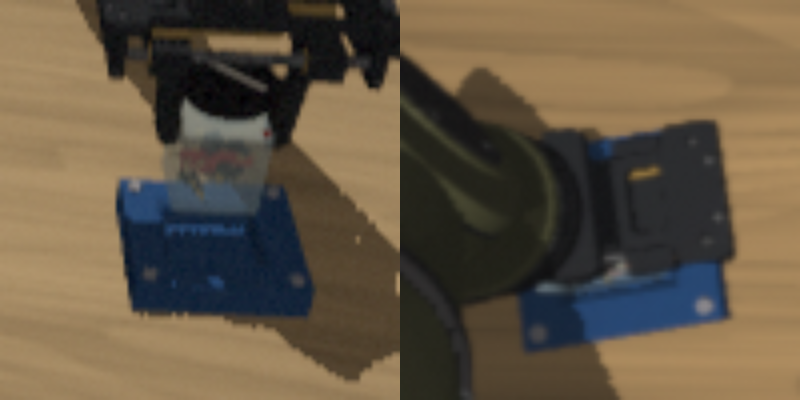

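The jar hangs upright over the holder at crop (220,170), above the pocket and a little towards -y. I'll refine the holder from its corner screws in both views, and the jar from its front face.

Run:
```python
from h import *
D=np.load('d0.npz');E=np.load('d1.npz')
for n,r in(('top',(205,272,130,198)),('scene',(168,215,322,384))):
    im=D[n[0]]; h=cv2.cvtColor(im,cv2.COLOR_RGB2HSV); b=cv2.inRange(h,(95,100,40),(130,255,255)); M=np.zeros_like(b); M[r[0]:r[1],r[2]:r[3]]=b[r[0]:r[1],r[2]:r[3]]
    c=cv2.convexHull(max(cv2.findContours(M,0,2)[0],key=cv2.contourArea)); F=cv2.fillConvexPoly(np.zeros_like(b),c,255); F=cv2.erode(F,np.ones((3,3)))
    sat=h[...,1]; d=((F>0)&(sat<150)).astype(np.uint8)
    k,_,st,ce=cv2.connectedComponentsWithStats(d)
    print(n,[( st[i,4],ce[i].round(1).tolist(),ray(n,*ce[i],.024)[:2].round(4).tolist()) for i in range(1,k)])
X=cloud('scene',E['sd']); im=E['s'].astype(int)
k=(X[...,2]>.068)&(X[...,2]<.098)&(np.hypot(X[...,0]-.52,X[...,1]-.215)<.06)&(im.min(2)>85)&(im[...,2]<im[...,0]+60)
P=X[k]; a=np.radians(11.4); n=np.array([np.cos(a),np.sin(a)]); t=np.array([-n[1],n[0]])
T=np.array([.4998,.215]); q=(P[:,:2]-T)@n; print(len(P),'front',np.percentile(q,[5,25,50,75,95]),'t',np.percentile((P[:,:2]-T)@t,[0,5,95,100]))
```

```text
top [(np.int32(28), [180.3, 214.9], [0.5561, 0.1854]), (np.int32(26), [139.5, 222.0], [0.536, 0.2834]), (np.int32(29), [185.5, 255.9], [0.4578, 0.1668]), (np.int32(29), [144.4, 262.6], [0.4392, 0.264])]
scene [(np.int32(9), [333.6, 176.7], [0.4616, 0.1643]), (np.int32(7), [367.7, 178.4], [0.4442, 0.2614]), (np.int32(1), [330.0, 182.0], [0.49, 0.1568]), (np.int32(3), [345.3, 183.0], [0.4833, 0.1998]), (np.int32(1), [354.0, 182.0], [0.472, 0.2236]), (np.int32(1), [351.0, 185.0], [0.4885, 0.2161]), (np.int32(1), [357.0, 185.0], [0.4841, 0.2326]), (np.int32(1), [359.0, 185.0], [0.4826, 0.2382]), (np.int32(1), [362.0, 184.0], [0.4756, 0.2463]), (np.int32(21), [337.0, 198.0], [0.5573, 0.1824]), (np.int32(16), [373.8, 199.4], [0.5375, 0.2801]), (np.int32(1), [365.0, 203.0], [0.559, 0.2574]), (np.int32(1), [334.0, 204.0], [0.5848, 0.1768]), (np.int32(1), [336.0, 204.0], [0.5834, 0.182]), (np.int32(1), [344.0, 204.0], [0.5779, 0.2028]), (np.int32(1), [347.0, 204.0], [0.5758, 0.2106]), (np.int32(1), [376.0, 205.0], [0.5598, 0.2864]), (np.int32(1), [348.0, 206.0], [0.5834, 0.2137]), (np.int32(1), [367.0, 207.0], [0.5745, 0.2632])]
22 front [-0.0167872  -0.00787721  0.00764298  0.01763628  0.02505763] t [-0.03335974 -0.0330447  -0.01577163 -0.01237715]
```

Call:
play_rows(targets=[[[0,0.85,0],[0,0,-0.007],5],[[0,0,-1.5],[0,0,0],5],[[0,0,-1.5],[0,0,0],5],[[0,0,0],[0,0,0],5],[[0,0,0],[0,0,0],5]])

```text
time_s: 7.6
ee_pos: [0.5001, 0.2251, 0.0744]
orientation: [[-0.981, -0.192, -0.001], [-0.192, 0.981, -0.0], [0.001, -0.0, -1.0]]
ft_force: [-0.7, -0.5, -4.0]
opening: 0.0596
grip_force: 30.0
```

Call:
play_rows(targets=[[[0,0,-0.4],[0,0,0],5],[[0,0,-0.3],[0,0,0],5],[[0,0,-0.3],[0,0,0],5],[[0,0,0],[0,0,0],5]])

```text
time_s: 8.1
ee_pos: [0.5001, 0.2252, 0.0645]
orientation: [[-0.981, -0.192, -0.0], [-0.192, 0.981, -0.0], [0.0, -0.0, -1.0]]
ft_force: [-0.8, -0.3, -4.6]
opening: 0.0602
grip_force: 30.0
```

Call:
play_rows(targets=[[[0,-0.1,-0.3],[0,0,0],5],[[0,0,-0.3],[0,0,0],5],[[0,0,-0.3],[0,0,0],5],[[0,0,-0.2],[0,0,0],5],[[0,0,0],[0,0,0],5]])

```text
time_s: 8.72
ee_pos: [0.5002, 0.2242, 0.0536]
orientation: [[-0.981, -0.192, -0.0], [-0.192, 0.981, -0.0], [0.0, 0.0, -1.0]]
ft_force: [-0.2, -0.5, -4.1]
opening: 0.0597
grip_force: 30.0
```

Call:
play_rows(targets=[[[0,0,-0.15],[0,0,0],5],[[0,0,-0.1],[0,0,0],5],[[0,0,0],[0,0,0],5]])

```text
time_s: 9.1
ee_pos: [0.5003, 0.2242, 0.0512]
orientation: [[-0.981, -0.192, -0.0], [-0.192, 0.981, 0.0], [0.0, 0.0, -1.0]]
ft_force: [1.0, -0.0, -4.0]
opening: 0.0598
grip_force: 30.0
```

Call:
play_rows(targets=[[[0,0,-0.1],[0,0,0],5],[[0,0,-0.1],[0,0,0],5],[[0,0,0],[0,0,0],5]])

```text
time_s: 9.48
ee_pos: [0.5004, 0.2242, 0.0511]
orientation: [[-0.981, -0.192, 0.001], [-0.192, 0.981, 0.0], [-0.001, -0.0, -1.0]]
ft_force: [-3.7, -1.9, 13.5]
opening: 0.0599
grip_force: 30.0
```

Call:
play_rows(targets=[[[0,0,0.2],[0,0,0],8.8],[[0,0,0],[0,0,0],8.8],[[0,0,0],[0,0,0],8.8],[[-0.1,0,1.5],[0,0,0],8.8],[[0,0,1.4],[0,0,0],8.8],[[0,0,0],[0,0,0],8.8],[[0,0,0],[0,0,0],8.8]])

```text
time_s: 10.35
ee_pos: [0.4994, 0.2242, 0.0805]
orientation: [[-0.981, -0.192, 0.0], [-0.192, 0.981, 0.0], [-0.0, 0.0, -1.0]]
ft_force: [-0.1, -0.1, 0.2]
opening: 0.0879
grip_force: 0.0
```

Run:
```python
from h import *
s=manip.sense(); o=np.array(s['orientation']); print(s['time_s'],s['ee_pos'],s['joint_pos'],s['ft_force'],s['ft_torque'])
a,ad=cap('scene');b,bd=cap('top')
cv2.imwrite('pics/c3.png',np.hstack([cv2.resize(a[130:230,300:400],(400,400),interpolation=cv2.INTER_CUBIC),cv2.resize(b[180:280,110:210],(400,400))])[:,:,::-1])
```

```text
10.35 [0.49936332 0.22421445 0.0804872 ] [-0.39753796  0.83390166 -0.18295314  1.92094165  0.33967643  0.41602071
  0.93009538] [-0.07044112 -0.06391824  0.19671692] [ 0.10032857 -0.04932075 -0.0138112 ]
```

View pics/c3.png

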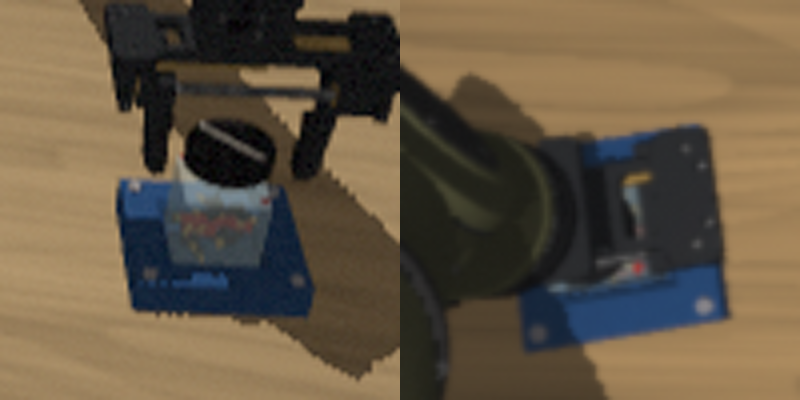

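The jar sits square in the pocket at crop (220,220), with the cap between the open fingers. Gripping the cap and starting to turn it.

Call:
play_rows(targets=[[[0,0,-0.05],[0,0,0],5],[[0,0,0],[0,0,0],5],[[0,0,0],[0,0,0],5],[[0,0,0],[0,0,0],5],[[0,0,0],[0,0,0],5],[[0,0,0],[0,0,0],5]], squeeze=55)

```text
time_s: 11.2
ee_pos: [0.4992, 0.224, 0.0796]
orientation: [[-0.981, -0.192, -0.0], [-0.192, 0.981, -0.0], [0.0, -0.0, -1.0]]
ft_force: [-0.2, -0.6, -1.6]
opening: 0.0577
grip_force: 55.0
```

Call:
play_rows(targets=[[[0,0,0],[0,0,0.06],5],[[0,0,0.01],[0,0,0.08],5],[[0,0,0.02],[0,0,0.08],5],[[0,0,0.02],[0,0,0.08],5],[[0,0,0.02],[0,0,0.08],5],[[0,0,0.02],[0,0,0.08],5]])

```text
time_s: 11.95
ee_pos: [0.499, 0.2243, 0.0805]
orientation: [[-0.792, -0.61, -0.001], [-0.61, 0.792, 0.0], [0.0, 0.001, -1.0]]
ft_force: [0.1, 0.4, -4.3]
opening: 0.0579
grip_force: 55.0
```

Run:
```python
from h import *
s=manip.sense(); print(s['time_s'],s['ee_pos'],s['joint_pos'],s['ft_force'],s['ft_torque'])
```

```text
11.95 [0.49901112 0.22433957 0.08054243] [-0.33067086  0.84253641 -0.29655624  1.91731737  0.51525014  0.45699914
  1.22553944] [ 0.13153206  0.43156373 -4.29963419] [ 0.26789865  0.08935518 -0.40624094]
```

Call:
play_rows(targets=[[[0,0,0.01],[0,0,0.1],5],[[0,0,0.02],[0,0,0.1],5],[[0,0,0.02],[0,0,0.1],5],[[0,0,0.02],[0,0,0.1],5],[[0,0,0.02],[0,0,0.1],5],[[0,0,0.02],[0,0,0.1],5],[[0,0,0.02],[0,0,0.1],5],[[0,0,0],[0,0,0],5],[[0,0,0],[0,0,0],5]])

```text
time_s: 13.08
ee_pos: [0.4994, 0.2239, 0.0818]
orientation: [[-0.217, -0.976, -0.0], [-0.976, 0.217, -0.0], [0.0, -0.0, -1.0]]
ft_force: [1.1, 0.2, -3.0]
opening: 0.0582
grip_force: 55.0
```

Run:
```python
from h import *
s=manip.sense(); o=np.array(s['orientation']);print(s['time_s'],s['ee_pos'],s['joint_pos'],s['ft_force'],s['ft_torque'],np.arctan2(o[1,1],o[0,1])-np.radians(101.07))
a,ad=cap('scene');b,bd=cap('top')
cv2.imwrite('pics/c4.png',np.hstack([cv2.resize(a[130:230,300:400],(400,400),interpolation=cv2.INTER_CUBIC),cv2.resize(b[180:280,110:210],(400,400))])[:,:,::-1])
```

```text
13.075 [0.49935128 0.22389955 0.08181778] [-0.22521512  0.86657174 -0.47880185  1.91098562  0.74007878  0.54826985
  1.7116267 ] [ 1.09531571  0.15026548 -2.9634764 ] [-0.03290836 -0.04909984  0.01013509] 1.1592148351539713
```

View pics/c4.png

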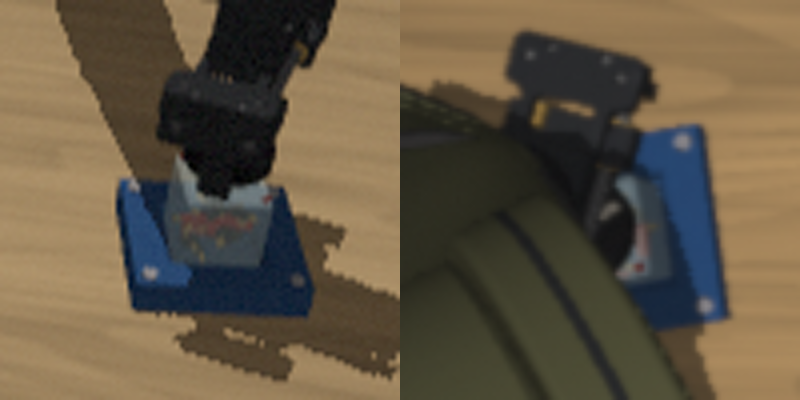

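The jar stays put in the holder at crop (220,220) and did not turn. Letting go of the cap and winding the wrist back to regrasp.

Call:
play_rows(targets=[[[0,0,0],[0,0,0],8.8],[[0,0,0],[0,0,0],8.8],[[0,0,0],[0,0,0],8.8],[[0,0,0],[0,0,-0.15],8.8],[[0,0,0],[0,0,-0.16],8.8],[[0,0,0],[0,0,-0.16],8.8],[[0,0,0],[0,0,-0.16],8.8],[[0,0,0],[0,0,-0.16],8.8],[[0,0,0],[0,0,-0.16],8.8],[[0,0,0],[0,0,-0.16],8.8]])

```text
time_s: 14.42
ee_pos: [0.4992, 0.2245, 0.0821]
orientation: [[-0.972, -0.236, 0.0], [-0.236, 0.972, 0.0], [-0.0, 0.0, -1.0]]
ft_force: [0.1, -0.6, 0.0]
opening: 0.0877
grip_force: 0.0
```

Call:
play_rows(targets=[[[0,0,0],[0,0,-0.05],8.8],[[0,0,0],[0,0,0],8.8],[[0,0,0],[0,0,0],8.8]])

```text
time_s: 14.8
ee_pos: [0.4993, 0.2242, 0.0819]
orientation: [[-0.981, -0.193, -0.0], [-0.193, 0.981, 0.0], [0.0, 0.0, -1.0]]
ft_force: [-0.9, 0.3, -0.2]
opening: 0.0877
grip_force: 0.0
```

Run:
```python
from h import *
s=manip.sense(); o=np.array(s['orientation']);print(s['time_s'],s['ee_pos'],s['joint_pos'],s['ft_force'],np.degrees(np.arctan2(o[1,1],o[0,1])))
a,ad=cap('scene')
cv2.imwrite('pics/c5.png',cv2.resize(a[140:220,310:390],(560,560),interpolation=cv2.INTER_CUBIC)[:,:,::-1])
g=a.min(2); m=(g>110); m[:158]=0; m[172:]=0; m[:,:343]=0; m[:,370:]=0
X=cloud('scene',ad); m&=(X[...,2]>.095)&(X[...,2]<.12)
vs,us=np.nonzero(m); P=np.array([ray('scene',u,v,.105)[:2] for u,v in zip(us,vs)]); print(len(P))
if len(P)>4: q=P-P.mean(0); w=np.linalg.svd(q)[2][0]; print(P.mean(0),np.ptp(q@w),np.degrees(np.arctan2(w[1],w[0]))%180)
```

```text
14.8 [0.49929818 0.22422917 0.08194921] [-0.39283692  0.83181729 -0.19085189  1.91999664  0.3491147   0.42159412
  0.9225558 ] [-0.89839209  0.30694363 -0.21132904] 101.15405497015404
0
```

View pics/c5.png

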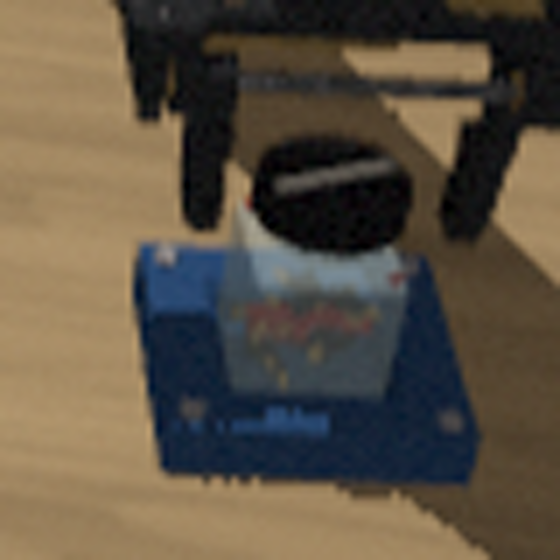

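The stripe runs from about crop (280,187) to (390,165), and the red dots are at (405,275) and (245,203). I'll work out the turn angle from these.

Run:
```python
from h import *
f=lambda x,y,z: ray('scene',310+x/7-.5+.07,140+y/7-.5+.07,z)[:2]
for (a,b,z) in (((280,187),(390,165),.105),((405,275),(245,203),.072)):
    p,q=f(*a,z),f(*b,z); print(p,q,(p+q)/2,np.linalg.norm(p-q),np.degrees(np.arctan2(*(q-p)[::-1]))%180)
```

```text
[0.51628636 0.20084074] [0.49007756 0.24123448] [0.50318196 0.22103761] 0.048151378405029706 122.9768544891837
[0.5143442  0.25370846] [0.48220702 0.19022411] [0.49827561 0.22196629] 0.07115518551590944 63.1504613832968
```

Call:
play_rows(targets=[[[0,0,0],[0,0,0],5],[[0,0,0],[0,0,0],5],[[0,0,0],[0,0,0],5],[[0,0,0],[0,0,0],5],[[0,0,0],[0,0,0],5],[[0,0,0],[0,0,0],5]])

```text
time_s: 15.6
ee_pos: [0.4994, 0.2238, 0.082]
orientation: [[-0.981, -0.192, -0.0], [-0.192, 0.981, -0.001], [0.0, -0.001, -1.0]]
ft_force: [1.2, -1.9, -0.1]
opening: 0.0578
grip_force: 55.0
```

Call:
play_rows(targets=[[[0,0,0],[0,0,0.08],5],[[0,0,0.01],[0,0,0.1],5],[[0,0,0.02],[0,0,0.1],5],[[0,0,0.02],[0,0,0.1],5],[[0,0,0.02],[0,0,0.1],5],[[0,0,0.02],[0,0,0.1],5],[[0,0,0.02],[0,0,0.1],5],[[0,0,0.02],[0,0,0.1],5],[[0,0,0],[0,0,0.1],5],[[0,0,0],[0,0,0.1],5]])

```text
time_s: 16.85
ee_pos: [0.4996, 0.2257, 0.0837]
orientation: [[-0.384, -0.923, 0.001], [-0.923, 0.384, 0.002], [-0.003, -0.0, -1.0]]
ft_force: [-0.0, 0.1, 1.8]
opening: 0.0578
grip_force: 55.0
```

Call:
play_rows(targets=[[[0,0,0],[0,0,0.1],5],[[0,0,0],[0,0,0.02],5],[[0,0,0],[0,0,0],5],[[0,0,0],[0,0,0],5]])

```text
time_s: 17.35
ee_pos: [0.4995, 0.2255, 0.0836]
orientation: [[-0.274, -0.962, 0.001], [-0.962, 0.274, 0.002], [-0.002, -0.0, -1.0]]
ft_force: [0.0, 3.3, 3.6]
opening: 0.0576
grip_force: 55.0
```

Run:
```python
from h import *
s=manip.sense(); o=np.array(s['orientation']);print(s['time_s'],s['ee_pos'],s['joint_pos'],s['ft_force'],s['ft_torque'],np.arctan2(o[1,1],o[0,1])-np.radians(101.15))
```

```text
17.35 [0.4995076  0.22551879 0.08364209] [-0.22999169  0.86236275 -0.47280277  1.90997494  0.72729495  0.54488183
  1.66256755] [5.03177448e-04 3.25525495e+00 3.56144681e+00] [ 0.63195467  0.13623186 -0.02321291] 1.0983743720086883
```

Call:
play_rows(targets=[[[0,0,0.1],[0,0,0],5],[[0,0,0.1],[0,0,0],5],[[0,0,0.1],[0,0,0],5],[[0,0,0],[0,0,0],5]])

```text
time_s: 17.85
ee_pos: [0.4992, 0.2238, 0.0861]
orientation: [[-0.274, -0.962, -0.0], [-0.962, 0.274, -0.001], [0.001, 0.0, -1.0]]
ft_force: [0.2, -0.3, -1.3]
opening: 0.0576
grip_force: 55.0
```

Call:
play_rows(targets=[[[0,0,0.2],[0,0,0],5],[[0,0,0.3],[0,0,0],5],[[0,0,0.4],[0,0,0],5],[[0,0,0.4],[0,0,0],5],[[0,0,0.4],[0,0,0],5],[[0,0,0.4],[0,0,0],5],[[0,0,0.4],[0,0,0],5],[[0,0,0.2],[0,0,0],5],[[0,0,0],[0,0,0],5],[[0,0,0],[0,0,0],5]])

```text
time_s: 19.1
ee_pos: [0.4992, 0.2241, 0.1131]
orientation: [[-0.274, -0.962, -0.0], [-0.962, 0.274, -0.0], [0.0, 0.0, -1.0]]
ft_force: [-0.8, -1.2, -0.1]
opening: 0.0578
grip_force: 55.0
```

Run:
```python
from h import *
s=manip.sense();print(s['time_s'],s['ee_pos'],s['ft_force'],s['ft_torque'])
a,ad=cap('scene')
cv2.imwrite('pics/c6.png',cv2.resize(a[140:220,310:390],(560,560),interpolation=cv2.INTER_CUBIC)[:,:,::-1])
```

```text
19.1 [0.49918492 0.22413334 0.11314002] [-0.78819085 -1.15817227 -0.0830134 ] [ 0.09286835  0.06780823 -0.02538113]
```

View pics/c6.png

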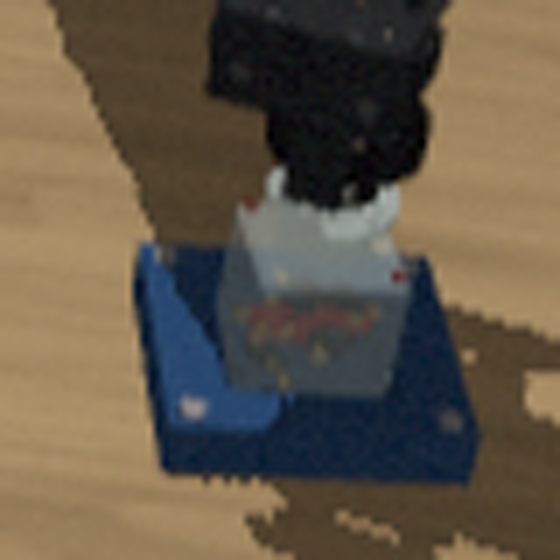

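The jar has not moved, with its lower front edge still at crop (310,390). The white neck is open and the cap is held above it, with an expected height of 0.1115 m in the jar frame. Handing in.

```bash
python3 -c "
from h import *
print(job.finish_job())"
```

```text
the job is handed in; nothing more can be done
None
```

The jar is fully home in the holder and the unscrewed cap is held level and centred about 15 mm above its mouth. I handed the job in at about 19 s; no verdict came back.

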